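# Recharge a desiccator tray with drying tablets

### The arm

A 7-joint arm with a two-finger parallel gripper is mounted at the origin on the work surface. World frame = base frame: x ahead of the robot, y to its left, z up, the work surface at z = 0. Lengths are in mm, angles in rad, forces in N, time in s.
With the tool pointing down it reaches from about 350 to 900 mm from the base axis. Payload 7.2 kg.
Tool frame: the origin (TCP) lies midway between the tips of the shut fingers; the grasp point (between the pads) lies 19 mm behind it; z points along the fingers, y is the line along which they close (so a half turn about z gives the same grasp; the last joint's range is limited). The gripper opens to 85 mm and grips with 20 to 120 N. Pads are 22 mm wide; open, the fingers measure 114 mm over their backs; the gripper's body (76 mm by 85 mm) begins 54 mm behind the grasp point. The pads swing forward as they close: fully open they stand 13 mm farther back than shut.
Start: joints at [-1.296, 0.411, -0.013, 1.596, 0.006, 1.134, -0.082], TCP at [210.088, 588.636, 231.297] pointing down, gripper open.
Joint ranges: [-2.95, 2.95], [-0.29, 1.99], [-1.47, 1.44], [0.14, 2.54], [-1.03, 4.17], [0.13, 1.85], [-2.86, 2.86]. Speed limits (rad/s): [2.39, 2.39, 3.01, 3.01, 3.14, 3.14, 3.14].

### API

Orientations are given as a unit quaternion [x, y, z, w].
In Python, from workcell import env gives the robot as it stands. The module is installed in compiled form; this text tells all that it offers.
- The arm moves only by the tool apply_moves, never from a script. Its argument "moves" is a list of rows, each a list of 5 numbers: the shift along the tool's x, y, z in mm, then the turn about the tool's z in degrees, then the closure, from 0 (fully open) to 1 (shut). A call has 1 to 8 rows; each row shifts and turns the commanded pose from where the row before left it, along the tool's axes as they then stand; what a row does not reach is not made up. A row lasts 1/10 s, in which the tool goes at most 50 mm and 8.59 degrees, less where a joint would pass 70% of its speed; a pose out of reach is approached as far as the arm can. A call is refused whole if a number of a shift passes 50 or a number of a turn 8.59, either way. A call with a gripper value outside its range is refused whole. The fingers move at their own pace and stop on an object; the grip force is fixed at half the most. Time passes only in rows, so rows that do not move let the fingers close. It gives the time, the measured TCP pose, the force, the opening and the grip force at its end, in the units of the state.
- env.sense(): the state, without advancing time (a new reading comes with each control period).
- env.snapshot(name): name is "scene" or "side" or "wrist"; returns a dict with "color" (384x512x3 uint8, red, green, blue), "mtx" (3x3 intrinsics, pixels), "D" ([k1, k2, p1, p2, k3] as OpenCV has them; the pictures are not rectified), "view" (4x4, takes a point from world to camera coordinates). Camera axes: x right, y down, z forward; pixel columns grow to the right and rows downward; lengths in mm; the calibration is good to about 2 mm. A picture is of the moment at which its call begins. There is no depth.
- env.sign_off(): hands the job in; it is judged then, once.
The state is a dict: "t": time; "joints": joint angles; "joint_vel": joint speeds; "effort": joint torques, N m; "ee_pos": TCP position; "eef_rot": TCP orientation; "force": force on the tool from outside, world axes, zero at the start; "moment": the same for the moment, N m; "finger_gap": opening from 0.0 (shut) to 1.0 (fully open); "gripper_force": force on a finger pad.
Only numpy, scipy, OpenCV 4.12 (cv2) and the standard library are available. Lean on these libraries where they do the work, as an engineer would, in place of code of your own. Each camera call takes 0.05 s, during which the arm holds its last target. There are 200 camera calls.

### The job

Pick up the clear tablet dispenser and shake its eight drying tablets out over the steel desiccant tray, spread evenly from end to end in a single layer, with none on top of another and no bare patch wider than about 75 mm. Then lay the empty dispenser back down level on the bench beside the tray, and set the slotted steel cover squarely on the tray so that it sits fully down. Put the dispenser and the cover down rather than dropping them, and leave the flask, the jars and the spatula where they are.

Things in the scene. Friction and masses are not known exactly. Their poses are not given: they have to be found in the camera images.
- tray: open stainless steel tray, 130 mm (its x) by 210 mm (its y) by 40 mm high outside, walls and floor 3 mm; it does not move. Origin at the centre of its underside, z up. Its y runs along the long side; inside it is 124 by 204 mm
- spot0 (a point): point on the tray's floor at the middle of one of its six equal parts (two across, three along): x -31, y -68 mm from the tray's origin
- spot1 (a point): point on the tray's floor at the middle of one of its six equal parts (two across, three along): x 31, y -68 mm from the tray's origin
- spot2 (a point): point on the tray's floor at the middle of one of its six equal parts (two across, three along): x -31, y 0 mm from the tray's origin
- spot3 (a point): point on the tray's floor at the middle of one of its six equal parts (two across, three along): x 31, y 0 mm from the tray's origin
- spot4 (a point): point on the tray's floor at the middle of one of its six equal parts (two across, three along): x -31, y 68 mm from the tray's origin
- spot5 (a point): point on the tray's floor at the middle of one of its six equal parts (two across, three along): x 31, y 68 mm from the tray's origin
- cover: loose slotted steel cover, 0.30 kg, 146 (x) by 226 mm (y), its 3 mm skirt turned down 12 mm all round; the skirt goes outside the tray's walls with 5 mm to spare each side. Origin: centre of the plane of the skirt's lower edge, z up; the plate (3 mm) starts 12 mm above it. Fully down, its origin is 28 mm above the tray's. Either way round fits
- cover_grip (a point): middle of the cover's black strap handle, 47 mm above the cover's origin: a bar 80 mm along the cover's y, 12 mm thick (x) by 12 mm high, standing on two end posts that leave 26 mm of open height and 64 mm of open length beneath it
- dispenser: clear flat rectangular tube with a black floor, 200 (x) by 32 (y) by 24 mm high, walls 3 mm, 0.12 kg empty, 0.20 full; grey closed end at +x, open mouth at -x; lies level. Origin: centre of its underside, z up. Level, the tablets stay put; they slide at about 16 to 24 degrees mouth-down (varies), or at less when shaken lengthwise, and stop when levelled
- dispenser_centre (a point): centre of the dispenser's tube, 12 mm above its underside, 100 mm from both ends
- dispenser_mouth (a point): centre of the dispenser's open mouth, 100 mm along its -x from the centre. Held 60 mm above the bench, 10 degrees mouth-down and jogged lengthwise 15 mm at about 0.2 m/s, it lets go a tablet every stroke or two, which lands 20 to 40 mm ahead of the mouth
- tablet0: glazed white drying tablet, a disc 23 mm in diameter and 13 mm thick, 10 g, origin at its centre, z = its axis; the eight start in the dispenser, lying flat in single file from the mouth (tablet0) to the closed end (tablet7)
- tablet1: drying tablet like tablet0, number 1 from the mouth
- tablet2: drying tablet like tablet0, number 2 from the mouth
- tablet3: drying tablet like tablet0, number 3 from the mouth
- tablet4: drying tablet like tablet0, number 4 from the mouth
- tablet5: drying tablet like tablet0, number 5 from the mouth
- tablet6: drying tablet like tablet0, number 6 from the mouth
- tablet7: drying tablet like tablet0, number 7 from the mouth
- flask: bystander: round-bottomed flask in foil with a long neck and a glass stopper, 92 mm wide, 216 mm high, origin at the centre of its foot
- jar_a: bystander: small glass jar with a black lid, 56 mm wide, 66 mm high, origin at the centre of its foot
- jar_b: bystander: a second such jar
- spatula: bystander: slim steel laboratory spatula 182 mm long (its x), lying flat
Things that resemble listed ones, but are neither listed nor needed, are in the scene too. There is more than one size of the dispenser; the one meant has the size given above. What is shaped like the tray but blue is not meant.

How it is judged (in metres and radians):
On the way:
1. all eight tablets lie in the tray in a single layer with no bare patch, before the cover goes on (x of tablet0 in the frame of tray between -0.063 and 0.063 m and x of tablet1 in the frame of tray between -0.063 and 0.063 m and x of tablet2 in the frame of tray between -0.063 and 0.063 m and x of tablet3 in the frame of tray between -0.063 and 0.063 m and x of tablet4 in the frame of tray between -0.063 and 0.063 m and x of tablet5 in the frame of tray between -0.063 and 0.063 m and x of tablet6 in the frame of tray between -0.063 and 0.063 m and x of tablet7 in the frame of tray between -0.063 and 0.063 m and y of tablet0 in the frame of tray between -0.103 and 0.103 m and y of tablet1 in the frame of tray between -0.103 and 0.103 m and y of tablet2 in the frame of tray between -0.103 and 0.103 m and y of tablet3 in the frame of tray between -0.103 and 0.103 m and y of tablet4 in the frame of tray between -0.103 and 0.103 m and y of tablet5 in the frame of tray between -0.103 and 0.103 m and y of tablet6 in the frame of tray between -0.103 and 0.103 m and y of tablet7 in the frame of tray between -0.103 and 0.103 m and z of tablet0 in the frame of tray between 0 and 0.019 m and z of tablet1 in the frame of tray between 0 and 0.019 m and z of tablet2 in the frame of tray between 0 and 0.019 m and z of tablet3 in the frame of tray between 0 and 0.019 m and z of tablet4 in the frame of tray between 0 and 0.019 m and z of tablet5 in the frame of tray between 0 and 0.019 m and z of tablet6 in the frame of tray between 0 and 0.019 m and z of tablet7 in the frame of tray between 0 and 0.019 m and horizontal distance between any of tablet0, tablet1, tablet2, tablet3, tablet4, tablet5, tablet6, tablet7 and spot0 below 0.055 m and horizontal distance between any of tablet0, tablet1, tablet2, tablet3, tablet4, tablet5, tablet6, tablet7 and spot1 below 0.055 m and horizontal distance between any of tablet0, tablet1, tablet2, tablet3, tablet4, tablet5, tablet6, tablet7 and spot2 below 0.055 m and horizontal distance between any of tablet0, tablet1, tablet2, tablet3, tablet4, tablet5, tablet6, tablet7 and spot3 below 0.055 m and horizontal distance between any of tablet0, tablet1, tablet2, tablet3, tablet4, tablet5, tablet6, tablet7 and spot4 below 0.055 m and horizontal distance between any of tablet0, tablet1, tablet2, tablet3, tablet4, tablet5, tablet6, tablet7 and spot5 below 0.055 m and horizontal distance between cover and tray above 0.1 m and linear speed of each of tablet0, tablet1, tablet2, tablet3, tablet4, tablet5, tablet6, tablet7 below 0.03 m/s), for 0.2 s.
At the end, for the whole second after the job is handed in: eight tablets in the tray, none on another, one or more within 55 mm (centres) of each of the six spots; cover fully down (within 3 mm), centred within 10 mm, square within 0.1 rad; dispenser level on the bench, its centre over 90 mm from the tray's; all at rest (x of tablet0 in the frame of tray between -0.063 and 0.063 m and x of tablet1 in the frame of tray between -0.063 and 0.063 m and x of tablet2 in the frame of tray between -0.063 and 0.063 m and x of tablet3 in the frame of tray between -0.063 and 0.063 m and x of tablet4 in the frame of tray between -0.063 and 0.063 m and x of tablet5 in the frame of tray between -0.063 and 0.063 m and x of tablet6 in the frame of tray between -0.063 and 0.063 m and x of tablet7 in the frame of tray between -0.063 and 0.063 m and y of tablet0 in the frame of tray between -0.103 and 0.103 m and y of tablet1 in the frame of tray between -0.103 and 0.103 m and y of tablet2 in the frame of tray between -0.103 and 0.103 m and y of tablet3 in the frame of tray between -0.103 and 0.103 m and y of tablet4 in the frame of tray between -0.103 and 0.103 m and y of tablet5 in the frame of tray between -0.103 and 0.103 m and y of tablet6 in the frame of tray between -0.103 and 0.103 m and y of tablet7 in the frame of tray between -0.103 and 0.103 m and z of tablet0 in the frame of tray between 0 and 0.019 m and z of tablet1 in the frame of tray between 0 and 0.019 m and z of tablet2 in the frame of tray between 0 and 0.019 m and z of tablet3 in the frame of tray between 0 and 0.019 m and z of tablet4 in the frame of tray between 0 and 0.019 m and z of tablet5 in the frame of tray between 0 and 0.019 m and z of tablet6 in the frame of tray between 0 and 0.019 m and z of tablet7 in the frame of tray between 0 and 0.019 m and horizontal distance between any of tablet0, tablet1, tablet2, tablet3, tablet4, tablet5, tablet6, tablet7 and spot0 below 0.055 m and horizontal distance between any of tablet0, tablet1, tablet2, tablet3, tablet4, tablet5, tablet6, tablet7 and spot1 below 0.055 m and horizontal distance between any of tablet0, tablet1, tablet2, tablet3, tablet4, tablet5, tablet6, tablet7 and spot2 below 0.055 m and horizontal distance between any of tablet0, tablet1, tablet2, tablet3, tablet4, tablet5, tablet6, tablet7 and spot3 below 0.055 m and horizontal distance between any of tablet0, tablet1, tablet2, tablet3, tablet4, tablet5, tablet6, tablet7 and spot4 below 0.055 m and horizontal distance between any of tablet0, tablet1, tablet2, tablet3, tablet4, tablet5, tablet6, tablet7 and spot5 below 0.055 m and z of cover in the frame of tray between 0.025 and 0.031 m and horizontal distance between cover and tray below 0.01 m and angle between the y axis of cover and the y axis of tray, either way round below 0.1 rad and angle between cover's own z axis and vertical below 0.04 rad and height (world z) of dispenser_centre below 0.022 m and angle between the x axis of dispenser and the z axis of tray, either way round above 1.5 rad and horizontal distance between dispenser_centre and tray above 0.09 m and linear speed of each of tablet0, tablet1, tablet2, tablet3, tablet4, tablet5, tablet6, tablet7, cover, dispenser below 0.03 m/s); the robot touches nothing.
It fails at once if the cover is dropped (it moves faster than 0.6 m/s with the fingers off it) (linear speed of cover above 0.6 m/s and contact force between the fingers and cover below 0.05 N).
It fails at once if the dispenser is dropped (the same) (linear speed of dispenser above 0.6 m/s and contact force between the fingers and dispenser below 0.05 N).
It fails at once if the flask, a jar or the spatula is moved by more than 30 mm (distance of any of flask, jar_a, jar_b, spatula from where it was at the start of the episode above 0.03 m).
It also fails if it takes over 72 s, if anything falls off the work surface, if the arm or the gripper's body presses on something with over 40 N, if the wrist force passes 120 N, or if a joint passes its speed limit or range.

## Working session

There is one attempt and no reset: what is moved stays moved. The work goes in short steps, Python scripts to look and compute and a tool call to move; the robot and the scene stay as the last step left them, time stands still between calls to the robot, and variables do not carry over. Pictures are saved under pics/ and viewed, at most 10 in all, crops included, and the job is handed in when it is done.

Besides the shell and the picture viewer there is one more tool, called after "Emit:" by a JSON object that holds its "name" and its "arguments". apply_moves: Moves the arm, as the interface text tells. Its arguments: {"type":"object","properties":{"moves":{"type":"array"}},"required":["moves"]}

```bash
mkdir -p pics; cat > h.py <<'E'
import numpy as np, cv2
from scipy.spatial.transform import Rotation as R
from workcell import env
def snap(n,f=None):
    s=env.snapshot(n)
    if f: cv2.imwrite('pics/'+f,s['color'][:,:,::-1])
    return s
def ray(s,px,z):
    """pixels -> world points on plane z"""
    p=cv2.undistortPoints(np.array(px,float).reshape(-1,1,2),np.array(s['mtx']),np.array(s['D'])).reshape(-1,2)
    V=np.array(s['view']);Rm=V[:3,:3];c=-Rm.T@V[:3,3]
    d=np.c_[p,np.ones(len(p))]@Rm
    return c+d*((z-c[2])/d[:,2])[:,None]
def proj(s,P):
    V=np.array(s['view'])
    return cv2.projectPoints(np.array(P,float).reshape(-1,1,3),cv2.Rodrigues(V[:3,:3])[0],V[:3,3],np.array(s['mtx']),np.array(s['D']))[0].reshape(-1,2)
E
python3 - <<'E'
from h import *
a=[snap(n) for n in('scene','side')]
cv2.imwrite('pics/a.png',cv2.resize(a[0]['color'][:,:,::-1],(800,600)))
cv2.imwrite('pics/b.png',cv2.resize(a[1]['color'][:,:,::-1],(800,600)))
cv2.imwrite('pics/scene.png',a[0]['color'][:,:,::-1]);cv2.imwrite('pics/side.png',a[1]['color'][:,:,::-1])
for s in a:
    V=np.array(s['view']);print(-V[:3,:3].T@V[:3,3])
s=env.sense();print(s['t'],s['ee_pos'],R.from_quat(s['eef_rot']).as_matrix().round(3))
E
```

```text
[1396.80451097  696.73967926  837.69956593]
[ -60.9001166  1192.02122163 1117.44802269]
0.1 [209.97194097 588.21259257 230.52297592] [[-0.942  0.336 -0.   ]
 [ 0.336  0.942 -0.001]
 [-0.    -0.001 -1.   ]]
```

View pics/a.png

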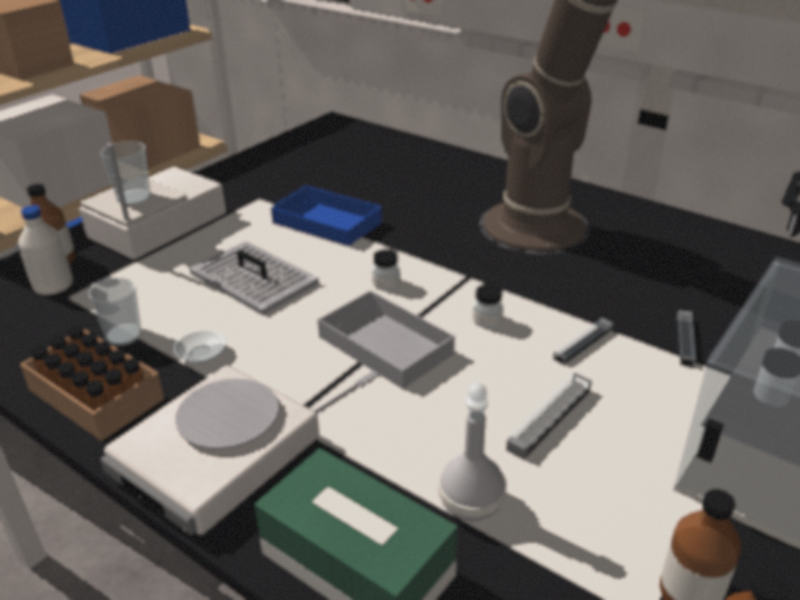

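View pics/b.png

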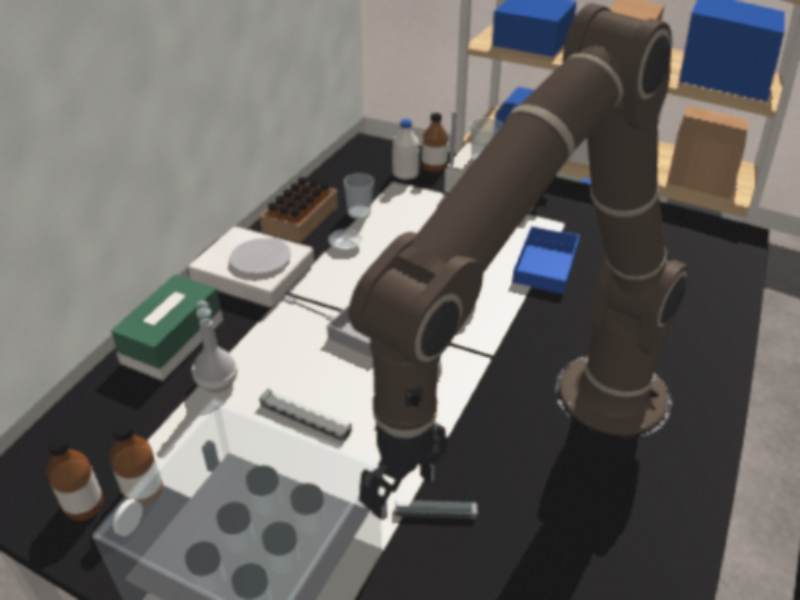

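The scene view (800×600) shows the grey tray at (387,335), the cover at (255,275), the jars at (385,268) and (488,305), the flask at (473,480) and the spatula at about (345,390). There are three dispenser-like tubes: a long one with tablets at (550,415), a shorter one at (583,340) and a third at (687,337). The long one looks right because tablets are visible and it is the longest. I'll confirm in an enlarged crop and measure.

```bash
python3 - <<'E'
from h import *
im=cv2.imread('pics/scene.png')
c=im[190:300,310:460]  # dispensers
cv2.imwrite('pics/c1.png',cv2.resize(c,(800,587),interpolation=cv2.INTER_CUBIC))
c=im[145:255,115:295]
cv2.imwrite('pics/c2.png',cv2.resize(c,(800,489),interpolation=cv2.INTER_CUBIC))
E
```

```text
(no output)
```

View pics/c1.png

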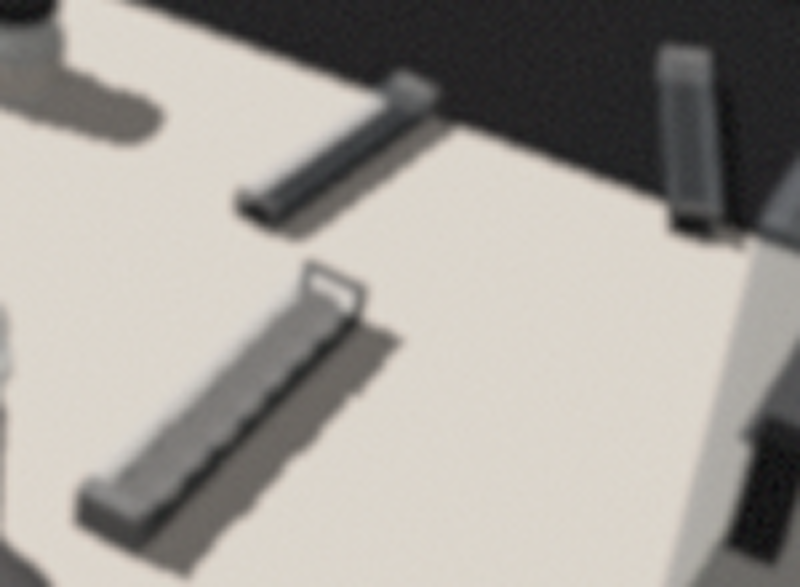

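View pics/c2.png

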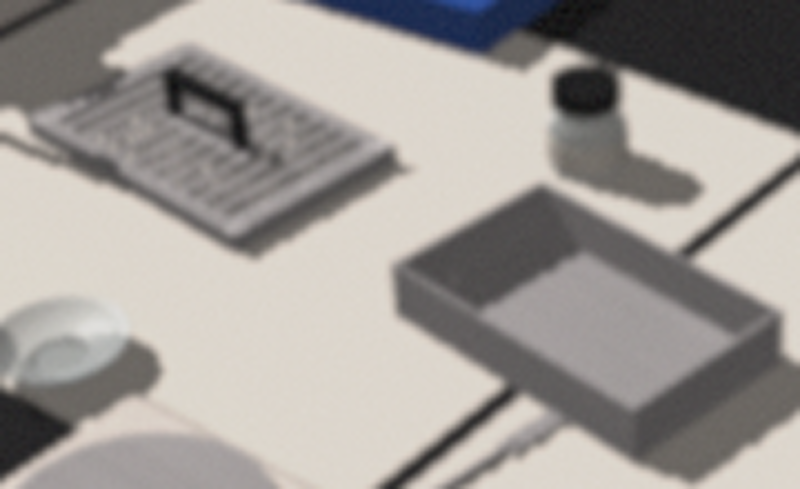

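```bash
cat > m.py <<'E'
from h import *
a=env.snapshot('scene')
f1=lambda L:np.array(L)/5.333+[310,190]
f2=lambda L:np.array(L)/4.444+[115,145]
def show(n,P):
    print(n,P[:,:2].round(0).tolist(),'mean',P.mean(0)[:2].round(1))
    e=np.roll(P,-1,0)-P
    print('   len',np.linalg.norm(e,axis=1).round(0),'ang',np.degrees(np.arctan2(e[:,1],e[:,0])).round(1))
show('disp top',ray(a,f1([(80,485),(140,517),(367,290),(310,265)]),24))
show('disp bot',ray(a,f1([(80,520),(140,548),(357,322)]),0))
show('tray',ray(a,f2([(395,268),(543,187),(780,315),(633,410)]),40))
show('cover',ray(a,f2([(192,45),(30,122),(235,238),(397,152)]),15))
show('handle',ray(a,f2([(167,74),(245,112)]),53))
show('disp2',ray(a,f1([(237,195),(270,210),(437,95),(390,70)]),20))
E
python3 m.py; python3 - <<'E'
import sys;sys.path.insert(0,'.')
from h import *
s=env.snapshot('scene')
c=lambda L:np.array(L)*.64
print('jars lid',ray(s,c([(385,259),(488,294)]),66).round())
print('flask stopper',ray(s,c([(477,392)]),205).round(), ray(s,c([(473,495)]),20).round())
print('spat',ray(s,c([(320,407),(395,365)]),2).round())
w=snap('wrist');V=w['view'];print(np.array(V).round(3))
E
```

```text
disp top [[641.0, 312.0], [643.0, 342.0], [449.0, 355.0], [448.0, 324.0]] mean [544.9 333.2]
   len [ 31. 194.  30. 194.] ang [ 86.9 176.3 -91.7  -3.8]
disp bot [[637.0, 311.0], [637.0, 341.0], [445.0, 351.0]] mean [573.1 334.5]
   len [ 30. 192. 196.] ang [ 91.3 177.  -11.6]
tray [[598.0, -100.0], [473.0, -83.0], [498.0, 120.0], [621.0, 102.0]] mean [547.6  10. ]
   len [126. 204. 125. 203.] ang [172.2  83.   -7.9 -96.7]
cover [[449.0, -440.0], [593.0, -453.0], [609.0, -232.0], [469.0, -216.0]] mean [ 530.1 -335.1]
   len [145. 222. 141. 225.] ang [ -5.3  85.8 173.6 -95.3]
handle [[531.0, -372.0], [535.0, -291.0]] mean [ 533.3 -331.4]
   len [81. 81.] ang [ 87.1 -92.9]
disp2 [[415.0, 268.0], [416.0, 287.0], [278.0, 313.0], [271.0, 283.0]] mean [344.9 288.1]
   len [ 19. 141.  30. 144.] ang [  86.6  169.4 -102.    -6. ]
jars lid [[ 397. -107.   66.]
 [ 384.  116.   66.]]
flask stopper [[761. 325. 205.]] [[759. 327.  20.]]
spat [[735.  23.   2.]
 [580.  55.   2.]]
[[ 3.38000e-01  9.41000e-01 -0.00000e+00 -6.24196e+02]
 [ 9.03000e-01 -3.24000e-01  2.82000e-01 -3.73160e+01]
 [ 2.65000e-01 -9.50000e-02 -9.60000e-01  3.77974e+02]
 [ 0.00000e+00  0.00000e+00  0.00000e+00  1.00000e+00]]
```

Listing the three candidates:
- The tube at (550,415) in the 800 px view measures about 196 × 31 mm and holds the tablets. This is the one meant.
- The tube at (583,340) is about 143 mm long and empty, so it is the wrong size.
- The tube at (687,337) on the black surface is shorter too.

In the crop, the chosen tube's grey closed end is at the lower left (110,515). Its open mouth is at the upper right (337,292), pointing at the robot.

Its centre is about (543,332).

```bash
cat >> h.py <<'E'
def to(p,yaw=None):
    """print shift (tool axes) and turn from now to TCP p with tool-y at yaw deg"""
    s=env.sense();M=R.from_quat(s['eef_rot']).as_matrix()
    y=np.degrees(np.arctan2(M[1,1],M[0,1]))
    if yaw is None: yaw=y
    d=(yaw-y+90)%180-90
    c,q=np.cos(np.radians(y+d)),np.sin(np.radians(y+d))
    M2=np.array([[-q,c,0],[c,q,0],[0,0,-1]])
    D=np.array(p)-s['ee_pos']
    print('t',round(s['t'],2),'at',s['ee_pos'].round(1) if hasattr(s['ee_pos'],'round') else s['ee_pos'],'yaw',round(y,2),'turn',round(-d,2),'shift after turn',(M2.T@D).round(1),'before',(M.T@D).round(1),'gap',s['finger_gap'],'F',s['gripper_force'])
E
python3 - <<'E'
from h import *
s=env.snapshot('scene')
print(ray(s,np.array([(680,487),(712,365)])*.64,0).round())
to([543,332,150],86.5)
E
```

```text
[[559. 548.   0.]
 [259. 492.   0.]]
t 0.3 at [210.  588.5 231. ] yaw 70.36 turn -16.14 shift after turn [-348.  -235.7   81. ] before [-399.8 -129.6   81.1] gap 0.9981317134529646 F 0.0
```

Emit:
{"name": "apply_moves", "arguments": {"moves": [[0,-45,0,-8,0],[0,-45,0,-8.14,0],[-20,-45,0,0,0],[-45,-45,0,0,0],[-45,-40,0,0,0],[-45,0,0,0,0],[-45,0,0,0,0],[-45,0,0,0,0]]}}

```text
t: 1.1
ee_pos: [408.0, 374.4, 231.9]
eef_rot: [0.031, 1.0, 0.0, 0.0]
force: [-0.6, 1.2, 0.4]
finger_gap: 0.995
gripper_force: 0.0
```

```bash
python3 -c "
from h import *
to([543,332,130],86.5)"
```

```text
t 1.1 at [408.  374.4 231.9] yaw 86.5 turn 0.0 shift after turn [-137.3  -34.1  101.9] before [-137.2  -34.2  101.9] gap 0.9953936062259569 F 0.0
```

Emit:
{"name": "apply_moves", "arguments": {"moves": [[-40,-12,30,0,0],[-40,-12,35,0,0],[-35,-5,30,0,0],[-15,0,5,0,0],[0,0,0,0,0]]}}

```text
t: 1.6
ee_pos: [531.3, 338.2, 133.6]
eef_rot: [0.032, 0.999, -0.001, -0.001]
force: [-0.3, 0.3, -0.3]
finger_gap: 0.998
gripper_force: 0.0
```

```bash
python3 -c "
from h import *
to([543,332,3],86.5)
w=snap('wrist','w1.png')
print(proj(w,[[445,340,24],[543,332,24],[642,326,24]]).round())
"
```

```text
t 1.6 at [531.3 338.2 133.6] yaw 86.34 turn -0.16 shift after turn [-12.1  -5.5 130.6] before [-12.2  -5.2 130.6] gap 0.9980511420436012 F 0.0
[[253.  92.]
 [252. 198.]
 [253. 284.]]
```

View pics/w1.png

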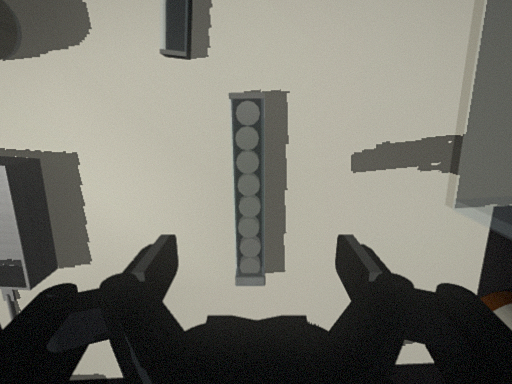

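The wrist view shows the dispenser with all eight tablets. Its mouth is at (247,95), 229–265 wide, and its grey end is at (250,283).

```bash
python3 -c "
from h import *
w=env.snapshot('wrist')
P=ray(w,[(229,94),(265,94),(235,277),(266,277)],24);print(P.round(1))
m=(P[0]+P[1])/2;e=(P[2]+P[3])/2;d=e-m;print(m,e,np.linalg.norm(d),np.degrees(np.arctan2(d[1],d[0])))
c=(m+e)/2;print(c);to([c[0],c[1],4],90+np.degrees(np.arctan2(d[1],d[0])))
"
```

```text
[[444.2 319.8  24. ]
 [446.2 351.8  24. ]
 [631.6 309.   24. ]
 [633.7 342.7  24. ]]
[445.1888658  335.82992382  24.        ] [632.62868743 325.85096242  24.        ] 187.70526472285007 -3.0474480297548867
[538.90877661 330.84044312  24.        ]
t 1.7 at [529.3 340.6 135.6] yaw 86.53 turn -0.42 shift after turn [-10.1  -9.2 131.6] before [-10.2  -9.2 131.6] gap 0.9991353260525537 F 0.0
```

Emit:
{"name": "apply_moves", "arguments": {"moves": [[-14,-9,20,-0.4,0],[0,0,45,0,0],[0,0,40,0,0],[0,0,0,0,0]]}}

```text
t: 2.1
ee_pos: [538.9, 329.6, 26.6]
eef_rot: [0.026, 1.0, -0.002, -0.003]
force: [-1.3, -1.0, -0.3]
finger_gap: 0.998
gripper_force: 0.0
```

```bash
python3 -c "
from h import *
to([543,331,4],87)"
```

```text
t 2.1 at [538.9 329.6  26.6] yaw 87.04 turn 0.04 shift after turn [-4.   1.6 22.6] before [-4.1  1.7 22.5] gap 0.9980959368096967 F 0.0
```

Emit:
{"name": "apply_moves", "arguments": {"moves": [[-2,0,22,0,0],[0,0,0,0,0],[0,0,0,0,1],[0,0,0,0,1],[0,0,0,0,1],[0,0,0,0,1],[0,0,0,0,1],[0,0,0,0,1]]}}

```text
t: 2.9
ee_pos: [545.9, 330.2, 9.5]
eef_rot: [0.027, 1.0, 0.001, 0.001]
force: [-2.4, -0.9, 6.7]
finger_gap: 0.356
gripper_force: 60.4
```

```bash
python3 -c "
from h import *
to([543,331,64],87)"
```

```text
t 2.9 at [545.9 330.2   9.5] yaw 86.9 turn -0.1 shift after turn [  3.    0.6 -54.5] before [  2.9   0.7 -54.5] gap 0.35643000778805295 F 60.422209203243256
```

Emit:
{"name": "apply_moves", "arguments": {"moves": [[0,0,0,0,0.4],[0,0,0,0,0.4],[0,0,0,0,0.4],[0,0,0,0,0.4]]}}

```text
t: 3.3
ee_pos: [545.3, 329.6, 7.9]
eef_rot: [0.027, 1.0, -0.0, -0.0]
force: [0.9, 0.4, 0.1]
finger_gap: 0.599
gripper_force: 0.0
```

Emit:
{"name": "apply_moves", "arguments": {"moves": [[0,0,6,0,0.4],[0,0,0,0,1],[0,0,0,0,1],[0,0,0,0,1],[0,0,0,0,1]]}}

```text
t: 3.8
ee_pos: [545.1, 329.5, 1.7]
eef_rot: [0.027, 1.0, -0.0, -0.0]
force: [-0.7, -0.6, -2.4]
finger_gap: 0.363
gripper_force: 59.7
```

Emit:
{"name": "apply_moves", "arguments": {"moves": [[0,0,-12,0,1],[0,0,-25,0,1],[0,0,-20,0,1],[0,0,-7,2,1],[-4,-10,0,1.8,1],[-9,-25,0,0,1],[-14,-40,0,0,1],[-14,-45,0,0,1]]}}

```text
t: 4.6
ee_pos: [571.3, 204.7, 64.8]
eef_rot: [0.06, 0.998, -0.0, -0.001]
force: [1.2, -1.0, -2.6]
finger_gap: 0.364
gripper_force: 59.7
```

Emit:
{"name": "apply_moves", "arguments": {"moves": [[-14,-45,0,0,1],[-14,-45,0,0,1],[-14,-45,0,0,1],[-14,-45,0,0,1],[-14,-40,0,0,1],[-10,-25,0,0,1],[-5,-12,0,0,1],[0,0,0,0,1]]}}

```text
t: 5.4
ee_pos: [624.9, -62.2, 65.1]
eef_rot: [0.062, 0.998, -0.001, -0.001]
force: [-0.7, -0.4, -1.5]
finger_gap: 0.361
gripper_force: 59.8
```

```bash
cat >> h.py <<'E'
O=np.array([547.6,10]);th=np.radians(-6.8);X=np.array([np.cos(th),np.sin(th)]);Y=np.array([-X[1],X[0]])
def tr(): 
    s=env.sense();d=np.array(s['ee_pos'])[:2]-O
    M=R.from_quat(s['eef_rot']).as_matrix()
    print('t',round(s['t'],2),'TCP in tray',(d@X).round(1),(d@Y).round(1),'z',round(s['ee_pos'][2],1),'yaw',np.degrees(np.arctan2(M[1,1],M[0,1])).round(1),'tilt',M[:,2].round(3))
def look(f):
    a=env.snapshot('scene')['color'][170:290,190:390];b=env.snapshot('wrist')['color']
    o=np.hstack([cv2.resize(a,(500,300),interpolation=cv2.INTER_CUBIC),cv2.resize(b,(300,300)*1 if 0 else (300,300))])
    cv2.imwrite('pics/'+f,o[:,:,::-1])
E
python3 -c "
from h import *
tr();look('l1.png')"
```

```text
t 5.4 TCP in tray 85.3 -62.6 z 65.1 yaw 82.9 tilt [-0.001 -0.001 -1.   ]
```

View pics/l1.png

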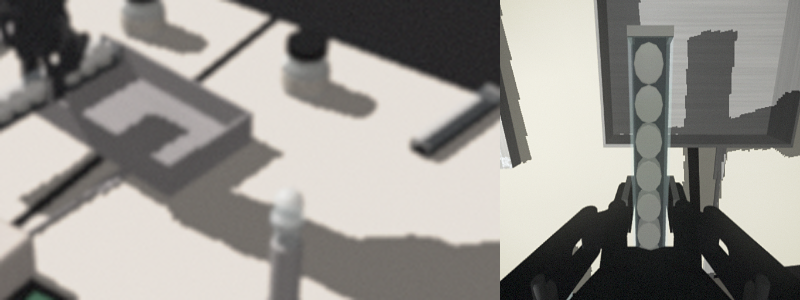

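The wrist view shows the dispenser gripped straight, with the tablets at about (648,62)–(648,235). The tray lies beneath, so I can track the tablets numerically from here.

```bash
cat >> h.py <<'E'
def col(f=None):
    """rectified dispenser strip: distance of bright tablet blobs from mouth (mm)"""
    w=env.snapshot('wrist');s=env.sense();p=np.array(s['ee_pos']);M=R.from_quat(s['eef_rot']).as_matrix()
    z=p[2]+14
    g=lambda u,v:[*(p[:2]+u*-M[:2,0]+v*M[:2,1]),z]
    C=[g(-130,-20),g(60,-20),g(60,20),g(-130,20)]
    H=cv2.getPerspectiveTransform(proj(w,C).astype(np.float32),np.float32([[0,0],[380,0],[380,80],[0,80]]))
    i=cv2.warpPerspective(w['color'],H,(380,80))
    if f: cv2.imwrite('pics/'+f,i[:,:,::-1])
    pr=cv2.GaussianBlur(i[30:50].mean((0,2)).reshape(1,-1),(9,1),0)[0]
    print('profile from -30mm before mouth, step 5:',pr[::10].astype(int).tolist())
E
python3 -c "
from h import *
col('col.png');tr()"
```

```text
profile from -30mm before mouth, step 5: [0, 0, 0, 9, 175, 173, 133, 76, 142, 142, 139, 136, 106, 139, 136, 134, 117, 132, 134, 134, 133, 115, 134, 134, 133, 130, 122, 133, 132, 132, 126, 129, 131, 130, 130, 93, 25, 26]
t 5.55 TCP in tray 84.8 -57.4 z 65.5 yaw 83.2 tilt [-0.001  0.001 -1.   ]
```

Emit:
{"name": "apply_moves", "arguments": {"moves": [[-8,-4,0,0,1],[-12,0,0,0,1],[-12,0,0,0,1],[-12,0,0,0,1],[-12,0,0,0,1],[-8,0,0,0,1],[-3,0,0,0,1],[0,0,0,0,1]]}}

```text
t: 6.35
ee_pos: [691.6, -71.1, 65.8]
eef_rot: [0.06, 0.998, 0.0, -0.0]
force: [0.3, -0.1, -2.2]
finger_gap: 0.358
gripper_force: 59.8
```

Emit:
{"name": "apply_moves", "arguments": {"moves": [[10,0,0,0,1],[20,0,0,0,1],[30,0,0,0,1],[0,0,0,0,1],[0,0,0,0,1]]}}

```text
t: 6.85
ee_pos: [631.0, -64.3, 66.5]
eef_rot: [0.06, 0.998, 0.0, 0.0]
force: [1.2, 0.2, -1.8]
finger_gap: 0.36
gripper_force: 59.8
```

```bash
python3 -c "
from h import *
col();tr()"
```

```text
profile from -30mm before mouth, step 5: [0, 0, 0, 54, 185, 221, 133, 142, 134, 140, 142, 140, 138, 92, 138, 136, 135, 133, 121, 136, 135, 135, 130, 132, 135, 134, 133, 123, 132, 132, 131, 131, 120, 131, 130, 71, 25, 24]
t 6.9 TCP in tray 92.6 -63.8 z 66.6 yaw 83.1 tilt [ 0.001  0.    -1.   ]
```

```bash
python3 -c "
from h import *
col('col2.png')
a=cv2.imread('pics/col.png');b=cv2.imread('pics/col2.png')
s=env.snapshot('scene')['color'][180:250,195:300,::-1]
cv2.imwrite('pics/v.png',np.vstack([a,b,cv2.resize(s,(380,253))]))"
```

```text
profile from -30mm before mouth, step 5: [0, 0, 0, 23, 178, 221, 133, 139, 137, 135, 142, 140, 138, 99, 138, 137, 135, 134, 115, 136, 135, 135, 132, 129, 135, 134, 133, 127, 132, 132, 131, 131, 119, 131, 130, 99, 25, 24]
```

View pics/v.png

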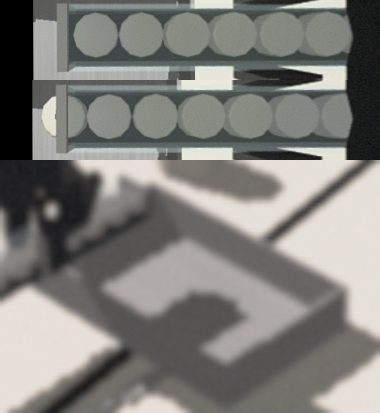

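The strips show the tablets moved about 16 mm in one stroke. Tablet0 now half overhangs the mouth, at (50,117) in the lower strip. A 0.3 m/s stroke works; I'll use a smaller one to release it.

Emit:
{"name": "apply_moves", "arguments": {"moves": [[-6,-3,0,0,1],[-10,0,0,0,1],[-10,0,0,0,1],[-5,0,0,0,1],[10,0,0,0,1],[22,0,0,0,1],[0,0,0,0,1],[0,0,0,0,1]]}}

```text
t: 7.8
ee_pos: [630.2, -67.2, 66.2]
eef_rot: [0.06, 0.998, 0.0, -0.0]
force: [1.3, 0.7, -1.6]
finger_gap: 0.364
gripper_force: 59.8
```

```bash
cat >> h.py <<'E'
def tray():
    """bright blobs on tray floor seen in wrist / scene, in tray mm"""
    for n in('wrist','scene'):
        w=env.snapshot(n);g=lambda u,v:[*(O+u*X+v*Y),16]
        H=cv2.getPerspectiveTransform(proj(w,[g(-65,-105),g(65,-105),g(65,105),g(-65,105)]).astype(np.float32),np.float32([[0,0],[260,0],[260,420],[0,420]]))
        cv2.imwrite('pics/tray_%s.png'%n,cv2.warpPerspective(w['color'],H,(260,420))[:,:,::-1])
E
python3 -c "
from h import *
col('col.png');tr();tray()"
```

```text
profile from -30mm before mouth, step 5: [0, 0, 0, 40, 221, 181, 133, 72, 138, 143, 141, 139, 98, 139, 136, 135, 133, 120, 136, 135, 135, 130, 133, 135, 135, 134, 124, 133, 132, 132, 131, 120, 131, 130, 130, 85, 25, 25]
t 7.85 TCP in tray 91.8 -66.8 z 66.3 yaw 83.1 tilt [ 0.001  0.    -1.   ]
```

```bash
cat >> h.py <<'E'
def blobs(T=195,hide=()):
    for n in('wrist','scene'):
        w=env.snapshot(n);g=lambda u,v:[*(O+u*X+v*Y),16]
        H=cv2.getPerspectiveTransform(proj(w,[g(-65,-105),g(65,-105),g(65,105),g(-65,105)]).astype(np.float32),np.float32([[0,0],[260,0],[260,420],[0,420]]))
        i=cv2.warpPerspective(w['color'],H,(260,420)); cv2.imwrite('pics/tray_%s.png'%n,i[:,:,::-1])
        m=(i.min(2)>T).astype(np.uint8)
        k,_,st,ce=cv2.connectedComponentsWithStats(m)
        print(n,[(round(c[0]/2-65),round(c[1]/2-105),int(s[4]/4)) for s,c in zip(st[1:],ce[1:]) if s[4]>60])
E
python3 -c "
from h import *
for T in (185,205,220): blobs(T)"
```

```text
wrist [(-40, -69, 104), (16, -44, 174)]
scene [(-48, -66, 146)]
wrist [(-40, -69, 95)]
scene []
wrist []
scene []
```

```bash
python3 -c "
from h import *
s=env.snapshot('scene')
P=ray(s,np.array([(220,373),(318,425),(318,462),(312,452),(455,530)])*.64,60)
P[3:]=ray(s,np.array([(312,452),(455,530)])*.64,100)
for p in P: print(p.round(),((p[:2]-O)@X).round(),((p[:2]-O)@Y).round())"
```

```text
[ 815. -110.   60.] 279.0 -88.0
[811.  93.  60.] 252.0 114.0
[866. 143.  60.] 300.0 169.0
[884. 153. 100.] 318.0 181.0
[880. 375. 100.] 286.0 402.0
```

```bash
python3 -c "
from h import *
print(np.round(env.sense()['joints'],2))"
```

```text
[-0.07  0.6   0.14  1.73 -0.11  0.82  1.57]
```

Emit:
{"name": "apply_moves", "arguments": {"moves": [[5,-10,0,0,1],[8,-25,0,0,1],[10,-30,0,0,1],[10,-30,0,0,1],[10,-30,0,0,1],[8,-30,0,0,1],[6,-25,0,0,1],[4,-15,0,4,1]]}}

```text
t: 9.1
ee_pos: [544.4, -257.3, 66.2]
eef_rot: [0.097, 0.995, -0.001, -0.0]
force: [-0.5, 0.4, -2.5]
finger_gap: 0.36
gripper_force: 59.8
```

Emit:
{"name": "apply_moves", "arguments": {"moves": [[0,0,0,8,1],[0,0,0,8.5,1],[0,0,0,8.5,1],[0,0,0,8.5,1],[0,0,0,8.5,1],[0,0,0,8.5,1],[0,0,0,8.5,1],[0,0,0,8.5,1]]}}

```text
t: 9.9
ee_pos: [545.9, -254.3, 66.1]
eef_rot: [0.635, 0.773, -0.0, 0.0]
force: [-0.5, 0.4, -1.0]
finger_gap: 0.362
gripper_force: 59.8
```

Emit:
{"name": "apply_moves", "arguments": {"moves": [[0,0,0,8.5,1],[0,0,0,6,1],[0,0,0,4,1],[0,0,0,0,1]]}}

```text
t: 10.3
ee_pos: [546.0, -254.0, 66.0]
eef_rot: [0.749, 0.663, -0.0, -0.0]
force: [0.3, -0.2, -1.6]
finger_gap: 0.362
gripper_force: 59.8
```

```bash
python3 -c "
from h import *
col('col.png');tr();blobs(190);print(np.round(env.sense()['joints'],2))"
```

```text
profile from -30mm before mouth, step 5: [0, 0, 0, 37, 117, 106, 65, 64, 130, 130, 128, 126, 89, 128, 125, 123, 122, 115, 124, 124, 123, 120, 124, 125, 124, 124, 114, 125, 125, 124, 124, 115, 125, 125, 124, 64, 21, 20]
t 10.35 TCP in tray 29.8 -262.3 z 66.0 yaw -6.8 tilt [-0. -0. -1.]
wrist []
scene []
[-0.05  0.62  0.56  1.83 -0.43  0.82  0.62]
```

Emit:
{"name": "apply_moves", "arguments": {"moves": [[10,0,0,0,1],[20,0,0,0,1],[34,0,0,0,1],[0,0,0,0,1],[0,0,0,0,1]]}}

```text
t: 10.95
ee_pos: [554.7, -188.2, 66.0]
eef_rot: [0.747, 0.665, 0.0, -0.0]
force: [-0.1, 0.2, -1.5]
finger_gap: 0.361
gripper_force: 59.8
```

```bash
python3 -c "
from h import *
col('col.png');tr();blobs(190)
for T in (140,165):blobs(T)"
```

```text
profile from -30mm before mouth, step 5: [0, 0, 0, 82, 95, 99, 66, 128, 117, 129, 129, 127, 125, 80, 126, 125, 123, 123, 108, 125, 125, 124, 121, 120, 126, 125, 124, 118, 125, 125, 124, 124, 113, 125, 124, 26, 22, 20]
t 11.0 TCP in tray 30.4 -197.4 z 66.1 yaw -6.8 tilt [ 0. -0. -1.]
wrist []
scene []
wrist [(-22, -69, 101), (41, -68, 97)]
scene [(-16, -48, 39), (-45, 18, 812), (37, 62, 184)]
wrist []
scene []
```

Emit:
{"name": "apply_moves", "arguments": {"moves": [[-6,0,0,0,1],[-10,0,0,0,1],[-10,0,0,0,1],[-5,0,0,0,1],[10,0,0,0,1],[22,0,0,0,1],[0,0,0,0,1],[0,0,0,0,1]]}}

```text
t: 12.1
ee_pos: [554.7, -187.7, 65.9]
eef_rot: [0.748, 0.664, 0.0, -0.0]
force: [-0.3, 0.0, -0.8]
finger_gap: 0.366
gripper_force: 59.8
```

```bash
python3 -c "
from h import *
col('col.png');tr();blobs(140)
a=cv2.imread('pics/col.png');b=env.snapshot('wrist')['color'][:,:,::-1]
t=cv2.convertScaleAbs(cv2.imread('pics/tray_wrist.png'),alpha=1.4);u=cv2.imread('pics/tray_scene.png')
w=np.zeros((520,780,3),np.uint8);w[:80,:380]=a;w[90:510,:260]=t;w[90:510,265:525]=u;w[0:192,525:780]=cv2.resize(b,(255,192))
cv2.imwrite('pics/v2.png',w)"
```

```text
profile from -30mm before mouth, step 5: [0, 0, 0, 64, 93, 96, 64, 62, 116, 130, 128, 126, 99, 127, 126, 124, 123, 98, 126, 125, 124, 123, 113, 126, 125, 125, 122, 124, 125, 125, 125, 115, 125, 125, 124, 31, 22, 20]
t 12.15 TCP in tray 30.4 -196.4 z 66.0 yaw -6.9 tilt [ 0. -0. -1.]
wrist [(42, -67, 105), (-21, -68, 115)]
scene [(-13, -51, 27), (-45, 20, 817), (37, 62, 168)]
```

View pics/v2.png

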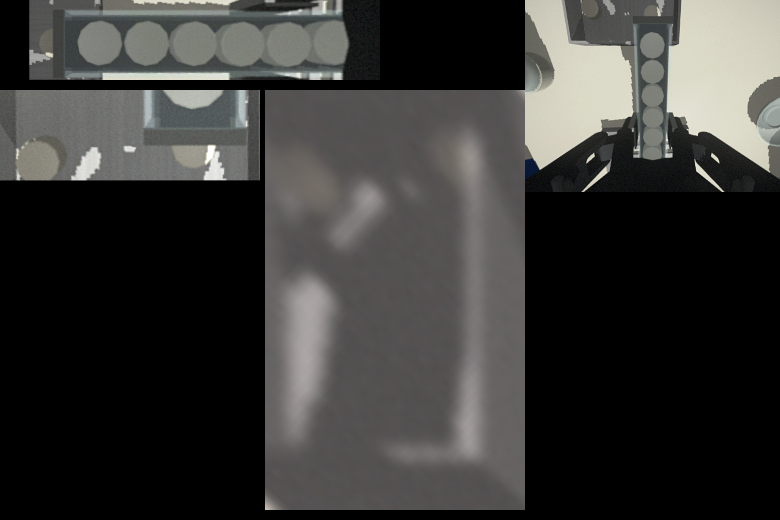

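The strip shows six tablets still in. Tablet0 lies in the tray at (38,160), which is tray (−46,−70). Tablet1 is at (190,150), tray (30,−72), and both are flat. I'll repeat the two-stroke cycle at spot3.

Emit:
{"name": "apply_moves", "arguments": {"moves": [[10,0,0,0,1],[20,0,0,0,1],[36,0,0,0,1],[0,0,0,0,1],[0,0,0,0,1],[-6,0,0,0,1],[-10,0,0,0,1],[-10,0,0,0,1]]}}

```text
t: 13.1
ee_pos: [558.8, -151.5, 66.1]
eef_rot: [0.749, 0.663, -0.0, 0.0]
force: [0.3, 0.6, -2.5]
finger_gap: 0.359
gripper_force: 59.8
```

Emit:
{"name": "apply_moves", "arguments": {"moves": [[-6,0,0,0,1],[10,0,0,0,1],[23,0,0,0,1],[0,0,0,0,1],[0,0,0,0,1]]}}

```text
t: 13.6
ee_pos: [562.7, -121.4, 65.9]
eef_rot: [0.748, 0.664, 0.0, -0.0]
force: [-0.3, -0.6, -2.3]
finger_gap: 0.365
gripper_force: 59.8
```

```bash
cat >> h.py <<'E'
def beige(f=None):
    """tablets are warmer than steel: saturation-style mask in tray frame"""
    for n in('wrist','scene'):
        w=env.snapshot(n);g=lambda u,v:[*(O+u*X+v*Y),16]
        H=cv2.getPerspectiveTransform(proj(w,[g(-65,-105),g(65,-105),g(65,105),g(-65,105)]).astype(np.float32),np.float32([[0,0],[260,0],[260,420],[0,420]]))
        i=cv2.warpPerspective(w['color'],H,(260,420)); cv2.imwrite('pics/tray_%s.png'%n,i[:,:,::-1])
        j=cv2.GaussianBlur(i,(5,5),0).astype(int)
        m=((j[:,:,0]-j[:,:,2])>12).astype(np.uint8)
        k,_,st,ce=cv2.connectedComponentsWithStats(m)
        print(n,[(round(c[0]/2-65),round(c[1]/2-105),int(s[4]/4)) for s,c in zip(st[1:],ce[1:]) if s[4]>150])
E
python3 -c "
from h import *
col('col.png');tr();beige()"
```

```text
profile from -30mm before mouth, step 5: [0, 0, 0, 74, 121, 118, 74, 72, 145, 147, 144, 142, 95, 144, 141, 139, 138, 115, 141, 140, 140, 138, 135, 142, 142, 141, 135, 142, 142, 141, 141, 95, 73, 72, 72, 29, 24, 23]
t 13.65 TCP in tray 30.5 -129.6 z 66.0 yaw -6.9 tilt [-0. -0. -1.]
wrist [(-46, -69, 413)]
scene [(-47, -65, 583)]
```

Emit:
{"name": "apply_moves", "arguments": {"moves": [[10,0,0,0,1],[20,0,0,0,1],[36,0,0,0,1],[0,0,0,0,1],[0,0,0,0,1],[-6,0,0,0,1],[-10,0,0,0,1],[-10,0,0,0,1]]}}

```text
t: 14.55
ee_pos: [566.9, -85.0, 66.1]
eef_rot: [0.749, 0.663, -0.0, 0.0]
force: [-0.7, 0.6, -1.9]
finger_gap: 0.366
gripper_force: 59.8
```

Emit:
{"name": "apply_moves", "arguments": {"moves": [[-6,0,0,0,1],[10,0,0,0,1],[23,0,0,0,1],[0,0,0,0,1],[0,0,0,0,1]]}}

```text
t: 15.05
ee_pos: [570.6, -54.9, 65.9]
eef_rot: [0.748, 0.664, 0.0, -0.0]
force: [0.1, -0.7, -2.8]
finger_gap: 0.364
gripper_force: 59.8
```

```bash
python3 -c "
from h import *
col('col.png');tr();beige()"
```

```text
profile from -30mm before mouth, step 5: [0, 0, 0, 69, 119, 118, 73, 71, 144, 146, 143, 142, 100, 144, 140, 138, 137, 125, 140, 139, 139, 133, 136, 140, 140, 139, 117, 71, 71, 71, 71, 71, 71, 71, 71, 29, 25, 23]
t 15.1 TCP in tray 30.6 -62.6 z 66.0 yaw -6.9 tilt [-0. -0. -1.]
wrist [(-46, -68, 405), (40, 67, 43)]
scene []
```

Emit:
{"name": "apply_moves", "arguments": {"moves": [[-8,-8,0,0,1],[-11,-10,0,0,1],[-11,-10,0,0,1],[-11,-10,0,0,1],[-11,-10,0,0,1],[-9,-8,0,0,1],[-5,-5,0,0,1],[0,0,0,0,1]]}}

```text
t: 16.0
ee_pos: [501.2, -115.0, 66.1]
eef_rot: [0.749, 0.663, 0.0, -0.0]
force: [0.3, -0.6, -1.6]
finger_gap: 0.36
gripper_force: 59.8
```

Emit:
{"name": "apply_moves", "arguments": {"moves": [[10,0,0,0,1],[20,0,0,0,1],[36,0,0,0,1],[0,0,0,0,1],[0,0,0,0,1],[-6,0,0,0,1],[-10,0,0,0,1],[-10,0,0,0,1]]}}

```text
t: 16.8
ee_pos: [506.6, -76.3, 66.1]
eef_rot: [0.749, 0.663, -0.0, 0.0]
force: [-0.0, -0.6, -0.9]
finger_gap: 0.362
gripper_force: 59.8
```

Emit:
{"name": "apply_moves", "arguments": {"moves": [[-6,0,0,0,1],[10,0,0,0,1],[23,0,0,0,1],[0,0,0,0,1],[0,0,0,0,1]]}}

```text
t: 17.3
ee_pos: [510.1, -46.9, 65.9]
eef_rot: [0.748, 0.664, 0.0, -0.0]
force: [-0.2, 0.1, -1.8]
finger_gap: 0.365
gripper_force: 59.8
```

```bash
python3 -c "
from h import *
col('col.png');tr();beige()"
```

```text
profile from -30mm before mouth, step 5: [0, 0, 0, 63, 107, 123, 76, 74, 144, 151, 148, 146, 113, 148, 144, 143, 141, 124, 144, 143, 143, 140, 74, 74, 73, 73, 73, 73, 73, 74, 73, 74, 74, 74, 74, 34, 26, 26]
t 17.35 TCP in tray -30.5 -61.6 z 66.0 yaw -6.9 tilt [-0. -0. -1.]
wrist [(31, -76, 390), (29, 4, 392), (29, 65, 370)]
scene [(29, -73, 455), (28, 7, 467), (-22, 61, 183), (28, 68, 322)]
```

Emit:
{"name": "apply_moves", "arguments": {"moves": [[-8,0,0,0,1],[-15,0,0,0,1],[-20,0,0,0,1],[-24,0,0,0,1],[-24,0,0,0,1],[-20,0,0,0,1],[-15,0,0,0,1],[-8,0,0,0,1]]}}

```text
t: 18.25
ee_pos: [493.0, -184.0, 66.2]
eef_rot: [0.75, 0.662, -0.0, 0.0]
force: [-0.1, 0.4, -0.9]
finger_gap: 0.36
gripper_force: 59.8
```

Emit:
{"name": "apply_moves", "arguments": {"moves": [[0,0,0,0,1],[10,0,0,0,1],[20,0,0,0,1],[36,0,0,0,1],[0,0,0,0,1],[0,0,0,0,1],[-6,0,0,0,1],[-10,0,0,0,1]]}}

```text
t: 19.05
ee_pos: [499.9, -131.5, 66.0]
eef_rot: [0.748, 0.664, -0.0, 0.0]
force: [-0.1, -1.6, -1.1]
finger_gap: 0.359
gripper_force: 59.8
```

Emit:
{"name": "apply_moves", "arguments": {"moves": [[-10,0,0,0,1],[-6,0,0,0,1],[10,0,0,0,1],[23,0,0,0,1],[0,0,0,0,1],[0,0,0,0,1]]}}

```text
t: 19.65
ee_pos: [502.1, -113.4, 65.9]
eef_rot: [0.748, 0.664, 0.0, -0.0]
force: [-0.2, 0.0, -1.1]
finger_gap: 0.366
gripper_force: 59.8
```

```bash
python3 -c "
from h import *
col('col.png');tr();beige()"
```

```text
profile from -30mm before mouth, step 5: [0, 0, 0, 62, 98, 107, 74, 71, 123, 147, 144, 143, 125, 144, 141, 139, 138, 80, 72, 72, 72, 72, 72, 72, 73, 73, 72, 71, 72, 71, 72, 72, 71, 71, 72, 32, 24, 23]
t 19.7 TCP in tray -30.5 -128.6 z 66.0 yaw -6.9 tilt [ 0. -0. -1.]
wrist [(31, -76, 382), (28, -1, 328)]
scene [(29, -73, 454), (28, 7, 472), (-25, 59, 359), (28, 69, 327)]
```

Emit:
{"name": "apply_moves", "arguments": {"moves": [[-6,5,0,0,1],[-10,9,0,0,1],[-10,9,0,0,1],[-6,7,0,0,1],[0,0,0,0,1],[10,0,0,0,1],[20,0,0,0,1],[36,0,0,0,1]]}}

```text
t: 20.6
ee_pos: [535.3, -84.7, 66.1]
eef_rot: [0.75, 0.662, -0.0, 0.0]
force: [0.6, -0.5, -1.2]
finger_gap: 0.36
gripper_force: 59.8
```

Emit:
{"name": "apply_moves", "arguments": {"moves": [[0,0,0,0,1],[0,0,0,0,1],[-6,0,0,0,1],[-10,0,0,0,1],[-10,0,0,0,1],[-6,0,0,0,1],[10,0,0,0,1],[24,0,0,0,1]]}}

```text
t: 21.4
ee_pos: [535.8, -84.3, 66.2]
eef_rot: [0.75, 0.661, -0.0, 0.0]
force: [0.0, 0.6, -1.7]
finger_gap: 0.364
gripper_force: 59.8
```

Emit:
{"name": "apply_moves", "arguments": {"moves": [[0,0,0,0,1],[0,0,0,0,1]]}}

```text
t: 21.6
ee_pos: [536.2, -81.0, 65.9]
eef_rot: [0.748, 0.664, 0.0, -0.0]
force: [0.3, -1.0, -1.2]
finger_gap: 0.36
gripper_force: 59.9
```

```bash
python3 -c "
from h import *
col('col.png');tr();beige()"
```

```text
profile from -30mm before mouth, step 5: [0, 0, 0, 70, 104, 110, 75, 72, 137, 148, 146, 144, 114, 73, 71, 70, 70, 71, 71, 71, 70, 70, 70, 70, 70, 70, 71, 71, 71, 72, 72, 73, 72, 73, 73, 30, 25, 24]
t 21.65 TCP in tray -0.5 -92.6 z 66.0 yaw -6.9 tilt [-0. -0. -1.]
wrist [(34, -76, 279), (-47, -68, 398), (34, 3, 193)]
scene [(28, -73, 459), (-30, 0, 66), (32, 6, 263), (6, 30, 114), (28, 71, 199)]
```

Seven are out. Now the last one, near (0,−36).

Emit:
{"name": "apply_moves", "arguments": {"moves": [[-8,0,0,0,1],[-15,0,0,0,1],[-22,0,0,0,1],[-25,0,0,0,1],[-25,0,0,0,1],[-22,0,0,0,1],[-15,0,0,0,1],[-6,0,0,0,1]]}}

```text
t: 22.55
ee_pos: [518.6, -222.0, 66.1]
eef_rot: [0.75, 0.662, -0.0, 0.0]
force: [0.5, 0.7, -1.6]
finger_gap: 0.362
gripper_force: 59.9
```

Emit:
{"name": "apply_moves", "arguments": {"moves": [[0,0,0,0,1],[10,0,0,0,1],[20,0,0,0,1],[36,0,0,0,1],[0,0,0,0,1],[0,0,0,0,1],[-6,0,0,0,1],[-10,0,0,0,1]]}}

```text
t: 23.35
ee_pos: [525.5, -169.8, 66.0]
eef_rot: [0.748, 0.664, 0.0, 0.0]
force: [-0.6, -0.5, -1.5]
finger_gap: 0.361
gripper_force: 59.9
```

Emit:
{"name": "apply_moves", "arguments": {"moves": [[-10,0,0,0,1],[-6,0,0,0,1],[10,0,0,0,1],[23,0,0,0,1],[0,0,0,0,1],[0,0,0,0,1]]}}

```text
t: 23.95
ee_pos: [527.7, -151.5, 65.9]
eef_rot: [0.748, 0.664, 0.0, -0.0]
force: [-0.3, -0.3, -1.1]
finger_gap: 0.362
gripper_force: 59.9
```

```bash
python3 -c "
from h import *
col('col.png');tr();beige()"
```

```text
profile from -30mm before mouth, step 5: [0, 0, 0, 65, 107, 119, 74, 71, 71, 70, 71, 70, 70, 71, 70, 70, 71, 73, 74, 74, 75, 74, 74, 74, 73, 73, 73, 72, 72, 72, 71, 71, 71, 71, 71, 28, 22, 21]
t 24.0 TCP in tray -0.6 -163.6 z 66.0 yaw -6.9 tilt [ 0. -0. -1.]
wrist [(34, -77, 250)]
scene [(30, -75, 333), (7, -37, 158), (28, 8, 449), (4, 30, 356), (28, 68, 330)]
```

Emit:
{"name": "apply_moves", "arguments": {"moves": [[15,0,0,0,1],[35,-3,0,0,1],[45,-4,0,0,1],[45,-4,0,0,1],[45,-4,0,0,1],[45,-4,0,0,1],[45,0,0,0,1],[45,0,0,0,1]]}}

```text
t: 24.9
ee_pos: [546.7, 170.2, 66.1]
eef_rot: [0.748, 0.663, 0.0, -0.0]
force: [1.3, -0.2, -1.1]
finger_gap: 0.366
gripper_force: 59.9
```

Emit:
{"name": "apply_moves", "arguments": {"moves": [[45,0,0,0,1],[35,0,0,0,1],[22,0,10,0,1],[5,0,20,0,1],[0,0,18,0,1],[0,0,7,0,1],[0,0,0,0,1]]}}

```text
t: 25.6
ee_pos: [559.2, 272.3, 9.6]
eef_rot: [0.749, 0.663, -0.001, -0.0]
force: [-0.3, -0.3, -1.2]
finger_gap: 0.365
gripper_force: 59.9
```

```bash
python3 -c "
from h import *
tr();beige();s=env.sense();print(s['force'],s['ee_pos'])
b=cv2.convertScaleAbs(cv2.resize(env.snapshot('scene')['color'][170:250,190:310,::-1],(600,400),interpolation=cv2.INTER_CUBIC),alpha=1.3)
cv2.imwrite('pics/v3.png',b)"
```

```text
t 25.6 TCP in tray -19.5 261.9 z 9.6 yaw -7.0 tilt [-0.002 -0.002 -1.   ]
wrist []
scene [(28, -74, 447), (-47, -64, 576), (0, -39, 567), (-32, -6, 570), (28, 7, 483), (-1, 28, 581), (-29, 58, 553), (28, 69, 327)]
[ 0.28769039 -0.64757299 -0.3697785 ] [560.45876054 272.8780194   11.33721305]
```

View pics/v3.png

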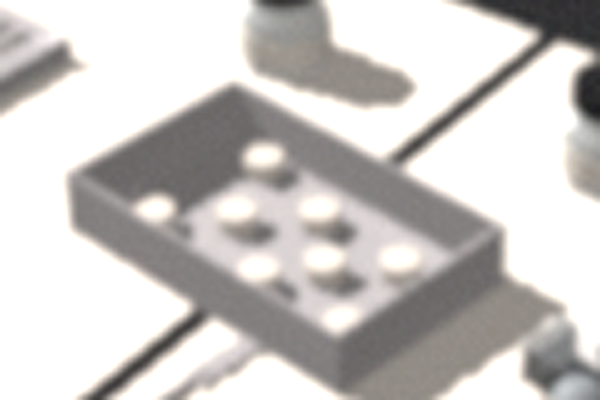

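All eight tablets lie separate and flat, and every spot is covered: (264,160), (156,208), (238,212), (320,212), (258,268), (325,262), (400,260), (342,318). Now I'll set the dispenser down.

Emit:
{"name": "apply_moves", "arguments": {"moves": [[0,0,4,0,1],[0,0,3,0,1],[0,0,1,0,1],[0,0,0,0,1]]}}

```text
t: 26.15
ee_pos: [559.9, 273.6, 2.9]
eef_rot: [0.748, 0.663, -0.0, -0.0]
force: [0.3, 1.0, -2.1]
finger_gap: 0.356
gripper_force: 59.9
```

Emit:
{"name": "apply_moves", "arguments": {"moves": [[0,0,2,0,1],[0,0,0,0,1],[0,0,0,0,0.5],[0,0,0,0,0.4],[0,0,0,0,0.3],[0,0,0,0,0.3]]}}

```text
t: 26.75
ee_pos: [560.1, 273.6, 0.9]
eef_rot: [0.748, 0.663, -0.0, 0.0]
force: [0.3, -0.7, 0.0]
finger_gap: 0.695
gripper_force: 0.0
```

```bash
python3 -c "
from h import *
s=env.sense();print(s['ee_pos'],s['force'],s['finger_gap'],s['gripper_force'])
to([533,-331,200],83.2-90)"
```

```text
[560.05354464 273.61695522   0.93725904] [ 0.34256047 -0.69847414  0.0477785 ] 0.6954110555805197 0.0
t 26.75 at [560.1 273.6   0.9] yaw -6.9 turn -0.1 shift after turn [-603.6   44.7 -199.1] before [-603.5   45.8 -199. ] gap 0.6954110555805197 F 0.0
```

Emit:
{"name": "apply_moves", "arguments": {"moves": [[0,0,-20,0,0.3],[0,0,-45,0,0],[-20,3,-45,0,0],[-50,4,-30,0,0],[-50,4,0,0,0],[-50,4,0,0,0],[-50,4,0,0,0],[-50,4,0,0,0]]}}

```text
t: 27.55
ee_pos: [550.4, 9.0, 137.0]
eef_rot: [0.748, 0.663, 0.0, 0.0]
force: [0.8, 0.1, 0.6]
finger_gap: 0.997
gripper_force: 0.0
```

Emit:
{"name": "apply_moves", "arguments": {"moves": [[-50,4,0,0,0],[-50,4,0,0,0],[-50,4,0,0,0],[-50,4,0,0,0],[-50,4,0,0,0],[-30,0,0,0,0],[0,0,0,0,0],[0,0,0,0,0]]}}

```text
t: 28.35
ee_pos: [536.6, -269.5, 136.5]
eef_rot: [0.749, 0.663, -0.0, -0.0]
force: [0.8, 1.1, 0.3]
finger_gap: 0.999
gripper_force: 0.0
```

```bash
python3 -c "
from h import *
to([533,-331,27],-4)
w=snap('wrist','w3.png')
print(proj(w,[[531,-371,53],[535,-291,53]]).round())
g=w['color'].max(2);i=(g<60).astype(np.uint8);print(proj(w,[[449,-440,15],[593,-453,15],[609,-232,15],[469,-216,15]]).round())
"
```

```text
t 28.35 at [ 536.6 -269.5  136.5] yaw -7.01 turn -3.01 shift after turn [-61.6   0.7 109.5] before [-61.5   4.  109.5] gap 0.9987767190470519 F 0.0
[[262. 293.]
 [256. 218.]]
[[200. 328.]
 [321. 325.]
 [324. 138.]
 [179. 139.]]
```

View pics/w3.png

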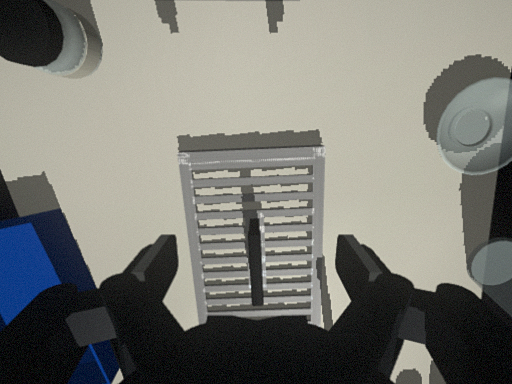

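The wrist view shows the handle from (254,220) to (257,304), between the open fingers. The cover's far corners are at (180,160) and (323,155).

```bash
python3 -c "
from h import *
w=env.snapshot('wrist')
P=ray(w,[(254,219),(257,304)],53);print(P.round(1),P.mean(0).round(1))
C=ray(w,[(180,160),(323,155)],15);d=C[1]-C[0];a=np.degrees(np.arctan2(d[1],d[0]));print(C.round(1),np.linalg.norm(d).round(),a.round(2))
E=ray(w,[(188,165),(202,310),(322,165),(316,310)],15)
for i in(0,2):
  d=E[i]-E[i+1];print(np.degrees(np.arctan2(d[1],d[0])).round(2))
c=P.mean(0);to([c[0],c[1],28],-4.5)
"
```

```text
[[ 533.9 -290.7   53. ]
 [ 525.5 -381.9   53. ]] [ 529.7 -336.3   53. ]
[[ 466.5 -234.8   15. ]
 [ 607.6 -247.1   15. ]] 142.0 -4.97
84.41
84.57
t 28.45 at [ 537.3 -267.3  136.4] yaw -6.81 turn -2.31 shift after turn [-69.3  -2.2 108.4] before [-69.5   0.6 108.3] gap 0.9981859470515232 F 0.0
```

Emit:
{"name": "apply_moves", "arguments": {"moves": [[-25,0,10,-1.6,0],[-35,-1,35,0,0],[-8,0,35,0,0],[0,0,20,0,0],[0,0,5,0,0],[0,0,0,0,0],[0,0,0,0,0]]}}

```text
t: 29.15
ee_pos: [530.2, -335.8, 32.8]
eef_rot: [0.738, 0.674, 0.0, 0.001]
force: [0.6, -0.5, 0.7]
finger_gap: 0.999
gripper_force: 0.0
```

```bash
python3 -c "
from h import *
to([530.5,-333,27],-5.2)"
```

```text
t 29.15 at [ 530.2 -335.8   32.8] yaw -5.2 turn -0.0 shift after turn [2.8 0.  5.8] before [2.8 0.  5.8] gap 0.9987113635726776 F 0.0
```

Emit:
{"name": "apply_moves", "arguments": {"moves": [[2,0,5,0,0],[0,0,0,0,1],[0,0,0,0,1],[0,0,0,0,1],[0,0,0,0,1],[0,0,0,0,1],[0,0,0,0,1],[0,0,0,0,1]]}}

```text
t: 29.95
ee_pos: [529.3, -334.6, 26.9]
eef_rot: [0.739, 0.674, 0.0, 0.0]
force: [-0.6, -0.3, 2.8]
finger_gap: 0.131
gripper_force: 59.1
```

Emit:
{"name": "apply_moves", "arguments": {"moves": [[0,0,-4,0,1],[0,0,-15,0,1],[0,0,-25,0,1],[0,0,-25,0,1],[0,0,-12,0,1],[0,0,0,0,1],[0,0,0,0,1]]}}

```text
t: 30.65
ee_pos: [529.1, -333.9, 107.2]
eef_rot: [0.739, 0.674, 0.0, -0.0]
force: [-0.3, -0.2, -3.5]
finger_gap: 0.126
gripper_force: 58.6
```

```bash
python3 -c "
from h import *
to([530.5,-333,27],-5.2)
s=snap('scene','s4.png');w=snap('wrist','w4.png')
i=cv2.imread('pics/s4.png')[110:230,100:280]
cv2.imwrite('pics/v4.png',np.hstack([cv2.resize(i,(480,320),interpolation=cv2.INTER_CUBIC),cv2.resize(cv2.imread('pics/w4.png')[96:336,136:376],(320,320))]))"
```

```text
t 30.65 at [ 529.1 -333.9  107.2] yaw -5.28 turn -0.08 shift after turn [ 1.   1.3 80.2] before [ 1.   1.4 80.2] gap 0.12609646545626585 F 58.63018870353699
```

View pics/v4.png

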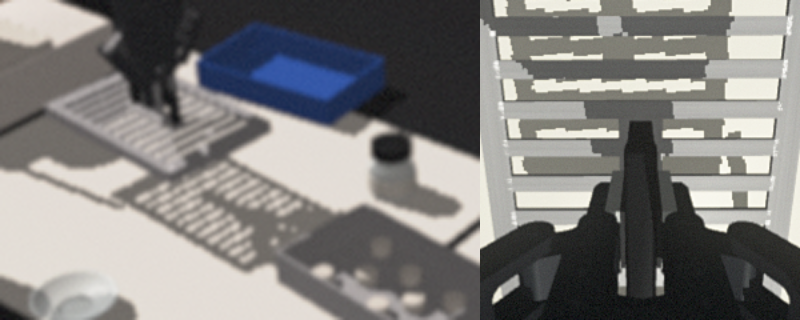

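The cover hangs level by its handle: left panel, corners (48,105), (168,175) and (268,122). The bar's front end is at (640,122) in the right panel. That makes 11 pictures viewed, one over the limit of 10, so I'll work by numbers only from here.

```bash
python3 -c "
from h import *
w=env.snapshot('wrist');s=env.snapshot('scene');p=np.array(env.sense()['ee_pos']);z=p[2]-26.9
yc=np.radians(84.8);u=np.array([np.cos(yc),np.sin(yc)]);x=np.array([u[1],-u[0]])
e=ray(w,[(256,187.5)],53+z)[0];print('bar end rel TCP along y',(e[:2]-p[:2])@u,'x',(e[:2]-p[:2])@x)
C=ray(s,np.array([(48,105),(168,175),(268,122)])/2.667+[100,110],15+z)
for c in C: print('corner rel',((c[:2]-p[:2])@x).round(1),((c[:2]-p[:2])@u).round(1))
# profile along bar in wrist: darkness
L=[proj(w,[[*(p[:2]+u*t),53+z]])[0] for t in range(20,60,2)]
print([int(w['color'][int(b[1]),int(b[0])].max()) for b in L])
# far/plate edge: profile past far end beside the bar, at x offset +-45
for o in(-60,60):
  L=[proj(w,[[*(p[:2]+u*t+x*o),15+z]])[0] for t in range(84,130,2)]
  print(o,[int(w['color'][int(b[1]),int(b[0])].min()) if 0<=b[1]<384 else -1 for b in L])
for t in(60,85):
  L=[proj(w,[[*(p[:2]+u*t+x*o),15+z]])[0] for o in list(range(-84,-60,2))+list(range(62,86,2))]
  print(t,[int(w['color'][int(b[1]),int(b[0])].min()) if 0<=b[1]<384 else -1 for b in L])
"
```

```text
bar end rel TCP along y 37.960314245061134 x 1.6688344347600315
corner rel 70.5 -116.7
corner rel 75.4 107.0
corner rel -69.5 103.8
[45, 46, 46, 47, 34, 39, 32, 34, 35, 43, 93, 94, 90, 118, 125, 239, 237, 92, 96, 94]
-60 [92, 96, 97, 93, 98, 98, 98, 93, 93, 219, 223, 222, 223, 218, 221, 223, 221, 220, 223, 220, -1, -1, -1]
60 [170, 179, 171, 227, 170, 177, 178, 171, 179, 222, 220, 222, 222, 220, 223, 219, 221, 222, 220, 220, -1, -1, -1]
60 [224, 221, 224, 225, 226, 224, 226, 178, 174, 181, 177, 176, 75, 182, 174, 178, 172, 180, 179, 223, 224, 222, 224, 223]
85 [223, 223, 222, 224, 223, 224, 226, 94, 92, 98, 95, 92, 174, 246, 172, 176, 176, 172, 179, 223, 225, 223, 223, 223]
```

```bash
python3 -c "
from h import *
w=env.snapshot('wrist');p=np.array(env.sense()['ee_pos']);z=p[2]-26.9
V=np.array(w['view']);c=-V[:3,:3].T@V[:3,3]
yc=np.radians(84.8);u=np.array([np.cos(yc),np.sin(yc)]);x=np.array([u[1],-u[0]])
print('cam t',(c[:2]-p[:2])@u,(c[:2]-p[:2])@x,c[2],'p',p)
for zz in(53,41,15): 
  e=ray(w,[(256,187.5)],zz+z)[0];print(zz,(e[:2]-p[:2])@u)
g=w['color'].min(2).astype(int)
for cx in(205,245,265,300):print(cx,[(r,g[r,cx]) for r in range(0,384) if r>0 and abs(g[r,cx]-g[r-1,cx])>40][:14])
"
```

```text
cam t 70.72925702192785 2.0878704467608102 248.72376713666546 p [ 528.68718609 -334.15248916  106.60738163]
53 37.90818443862993
41 34.51338059880032
15 27.15797227916944
205 [(50, np.int64(236)), (52, np.int64(104)), (96, np.int64(226)), (103, np.int64(146)), (123, np.int64(185)), (124, np.int64(232)), (126, np.int64(151)), (138, np.int64(221)), (141, np.int64(118)), (156, np.int64(154)), (157, np.int64(219)), (165, np.int64(165)), (166, np.int64(114)), (172, np.int64(158))]
245 [(156, np.int64(219)), (165, np.int64(160)), (166, np.int64(107))]
265 [(24, np.int64(157)), (25, np.int64(231)), (36, np.int64(123)), (51, np.int64(198)), (52, np.int64(106)), (94, np.int64(210)), (104, np.int64(143)), (136, np.int64(219)), (140, np.int64(179)), (141, np.int64(106)), (157, np.int64(212)), (163, np.int64(162)), (164, np.int64(113))]
300 [(8, np.int64(183)), (9, np.int64(110)), (24, np.int64(168)), (25, np.int64(231)), (36, np.int64(117)), (51, np.int64(224)), (53, np.int64(98)), (93, np.int64(224)), (103, np.int64(147)), (136, np.int64(219)), (140, np.int64(152)), (141, np.int64(91)), (157, np.int64(217)), (163, np.int64(163))]
```

Emit:
{"name": "apply_moves", "arguments": {"moves": [[10,0,0,1.5,1],[25,-2,0,0,1],[40,-3,0,0,1],[45,-4,0,0,1],[45,-4,0,0,1],[45,-4,0,0,1],[45,-3,0,0,1],[40,-2,0,0,1]]}}

```text
t: 31.7
ee_pos: [541.6, -36.5, 107.3]
eef_rot: [0.748, 0.664, -0.0, -0.0]
force: [0.8, 0.0, -2.7]
finger_gap: 0.131
gripper_force: 58.6
```

Emit:
{"name": "apply_moves", "arguments": {"moves": [[20,0,0,0,1],[8,0,0,0,1],[0,0,0,0,1],[0,0,0,0,1]]}}

```text
t: 32.1
ee_pos: [545.2, -12.9, 107.6]
eef_rot: [0.748, 0.663, -0.0, 0.0]
force: [0.2, -0.5, -3.2]
finger_gap: 0.129
gripper_force: 58.6
```

```bash
cat > cv.py <<'E'
from h import *
def frame():
    s=env.sense();p=np.array(s['ee_pos']);M=R.from_quat(s['eef_rot']).as_matrix();return p,M[:2,0],M[:2,1]
def scan(w,o,ts,z,ax=0):
    """grey values on line: ax0: along u at lateral o; ax1: along x at forward o"""
    p,u,x=frame();P=[[*(p[:2]+(u*t+x*o if ax==0 else u*o+x*t)),z] for t in ts]
    q=proj(w,P).astype(np.float32);g=cv2.GaussianBlur(w['color'].min(2),(3,3),0)
    v=cv2.remap(g,q[:,0].reshape(1,-1),q[:,1].reshape(1,-1),cv2.INTER_LINEAR)[0]
    return [(round(float(ts[i]),1),int(v[i-2]),int(v[i+2])) for i in range(2,len(ts)-2) if abs(int(v[i+2])-int(v[i-2]))>18]
E
python3 -c "
from cv import *
tr();w=env.snapshot('wrist');p,u,x=frame();z=p[2]-26.9
for o in(-50,-25,0,25,50):print('tray far',o,scan(w,o,np.arange(112,142,1.),40))
for t in(117,121):print('tray sides',t,scan(w,t,np.arange(-80,-50,1.),40,1),scan(w,t,np.arange(50,80,1.),40,1))
for o in(-55,-30,30,55):print('cover far',o,scan(w,o,np.arange(94,110,1.),z+15))
for t in(60,85):print('cover sides',t,scan(w,t,np.arange(-84,-66,1.),z+15,1),scan(w,t,np.arange(66,84,1.),z+15,1))
print(p,z)
"
```

```text
t 32.1 TCP in tray 0.3 -23.0 z 107.6 yaw -6.9 tilt [-0.    -0.001 -1.   ]
tray far -50 [(115.0, 118, 65), (116.0, 118, 83), (117.0, 68, 95), (118.0, 62, 96), (119.0, 65, 109), (120.0, 83, 118), (121.0, 95, 116), (122.0, 96, 117)]
tray far -25 [(114.0, 68, 90), (115.0, 62, 122), (116.0, 60, 98), (117.0, 58, 96), (120.0, 98, 117), (121.0, 96, 117), (122.0, 98, 117)]
tray far 0 [(115.0, 105, 65), (117.0, 61, 98), (118.0, 58, 101), (119.0, 65, 113), (120.0, 89, 117)]
tray far 25 [(115.0, 102, 133), (116.0, 77, 104), (117.0, 57, 95), (119.0, 133, 112), (121.0, 95, 114)]
tray far 50 [(115.0, 58, 128), (116.0, 58, 121), (117.0, 58, 95), (118.0, 72, 95), (119.0, 128, 109), (127.0, 111, 165), (128.0, 112, 211), (129.0, 111, 217), (130.0, 112, 219), (131.0, 165, 221), (134.0, 219, 181), (135.0, 221, 186), (138.0, 181, 214), (139.0, 186, 217)]
tray sides 117 [(-77.0, 223, 180), (-76.0, 222, 127), (-75.0, 223, 117), (-74.0, 219, 118), (-73.0, 180, 117), (-67.0, 117, 93), (-66.0, 119, 88), (-65.0, 115, 75), (-64.0, 102, 67), (-63.0, 93, 66), (-62.0, 88, 65)] [(52.0, 128, 67), (53.0, 107, 67), (60
[... 495 characters left out ...]
101.0, 91, 65), (102.0, 91, 62), (104.0, 112, 93), (105.0, 65, 98), (106.0, 62, 114), (107.0, 71, 117)]
cover far 30 [(100.0, 93, 139), (103.0, 90, 119), (104.0, 139, 94)]
cover far 55 [(99.0, 178, 208), (100.0, 176, 224), (101.0, 177, 223), (102.0, 178, 222)]
cover sides 60 [(-73.0, 224, 192), (-72.0, 225, 176), (-71.0, 225, 173), (-70.0, 220, 173)] [(72.0, 174, 196), (73.0, 174, 222), (74.0, 175, 224), (75.0, 178, 224), (76.0, 196, 224)]
cover sides 85 [(-73.0, 223, 135), (-72.0, 223, 92), (-71.0, 224, 93), (-70.0, 215, 92), (-69.0, 135, 94)] [(72.0, 172, 197), (73.0, 171, 222), (74.0, 173, 223), (75.0, 176, 222), (76.0, 197, 223)]
[545.20500792 -13.23453703 107.70088442] 80.80088441786776
```

Emit:
{"name": "apply_moves", "arguments": {"moves": [[10,-1,0,0.6,1],[12,-1,5,0,1],[6,-0.7,15,0,1],[0,0,12,0,1],[0,0,0,0,1],[0,0,0,0,1]]}}

```text
t: 32.75
ee_pos: [545.7, 16.4, 75.0]
eef_rot: [0.751, 0.66, -0.001, -0.0]
force: [0.0, -0.6, -2.7]
finger_gap: 0.126
gripper_force: 58.6
```

```bash
python3 -c "
from cv import *
tr();w=snap('wrist');s=snap('scene','s5.png');p,u,x=frame();z=p[2]-26.9
# rear-side facing edges in scene: +x long side and +y short side, cover skirt bottom vs tray wall
for o in(-60,0,60):
  for n,zz in(('z+14',z+14),):
    P=[[*(O+X*t+Y*o),zz] for t in np.arange(55,95,2.)]
    q=proj(s,P).astype(np.float32);print('side y',o,cv2.remap(s['color'].min(2),q[:,0].reshape(1,-1),q[:,1].reshape(1,-1),1)[0].tolist())
for o in(-40,0,40):
    P=[[*(O+X*o+Y*t),z+14] for t in np.arange(95,135,2.)]
    q=proj(s,P).astype(np.float32);print('end x',o,cv2.remap(s['color'].min(2),q[:,0].reshape(1,-1),q[:,1].reshape(1,-1),1)[0].tolist())
print(p)
"
```

```text
t 32.75 TCP in tray -2.6 6.2 z 75.0 yaw -7.4 tilt [-0.001 -0.001 -1.   ]
side y -60 [128, 139, 148, 154, 156, 153, 144, 131, 118, 106, 100, 96, 92, 90, 86, 84, 84, 85, 88, 94]
side y 0 [136, 140, 147, 152, 157, 156, 148, 137, 122, 109, 100, 96, 95, 92, 88, 85, 82, 81, 80, 79]
side y 60 [148, 153, 158, 160, 160, 159, 153, 143, 131, 118, 106, 97, 95, 92, 89, 85, 83, 82, 81, 79]
end x -40 [95, 86, 79, 78, 79, 79, 79, 79, 79, 80, 80, 86, 103, 127, 158, 184, 202, 209, 212, 212]
end x 0 [93, 84, 80, 78, 79, 79, 82, 81, 80, 79, 79, 80, 80, 79, 80, 79, 79, 80, 81, 79]
end x 40 [129, 126, 125, 123, 117, 106, 96, 86, 83, 80, 79, 80, 79, 80, 79, 79, 79, 79, 79, 80]
[546.38194875  16.38253115  75.7951584 ]
```

```bash
python3 -c "
from cv import *
s=env.snapshot('scene');p,u,x=frame();z=p[2]-26.9
f=lambda P:cv2.remap(s['color'].min(2),*[proj(s,P).astype(np.float32)[:,i].reshape(1,-1) for i in(0,1)],1)[0].tolist()
for o in(55,62,68):
    print(o,'+',f([[*(O+X*o+Y*t),z+15] for t in np.arange(95,127,2.)]));print(o,'-',f([[*(O+X*o+Y*t),z+15] for t in np.arange(-127,-95,2.)]))
print('tray wall outer at z20, x=65: +',f([[*(O+X*65+Y*t),20] for t in np.arange(91,121,2.)]),'-',f([[*(O+X*65+Y*t),20] for t in np.arange(-121,-91,2.)]))
w=env.snapshot('wrist')
for o in(-55,-45,45,55):print('cover far',o,scan(w,o,np.arange(94,110,1.),z+15))
"
```

```text
55 + [163, 167, 168, 167, 163, 154, 139, 122, 105, 90, 83, 81, 80, 80, 80, 80]
55 - [212, 212, 209, 203, 197, 189, 183, 178, 173, 169, 167, 164, 161, 157, 157, 160]
62 + [174, 182, 186, 186, 182, 168, 151, 131, 110, 93, 84, 80, 80, 80, 80, 81]
62 - [211, 210, 207, 203, 198, 192, 184, 178, 173, 169, 167, 164, 162, 161, 159, 159]
68 + [165, 169, 171, 174, 174, 170, 156, 136, 111, 92, 82, 80, 79, 80, 80, 80]
68 - [212, 211, 209, 205, 198, 190, 178, 170, 163, 157, 152, 149, 147, 144, 141, 141]
tray wall outer at z20, x=65: + [80, 80, 80, 79, 80, 79, 79, 79, 79, 81, 83, 87, 91, 96, 100] - [211, 211, 211, 210, 205, 201, 190, 176, 158, 139, 123, 108, 99, 97, 96]
cover far -55 [(99.0, 91, 118), (100.0, 92, 119), (101.0, 92, 119), (102.0, 98, 119)]
cover far -45 [(99.0, 90, 116), (100.0, 90, 119), (101.0, 91, 119), (102.0, 96, 119)]
cover far 45 [(100.0, 167, 111), (101.0, 181, 112), (102.0, 181, 112), (103.0, 141, 113)]
cover far 55 [(99.0, 177, 221), (100.0, 177, 224), (101.0, 177, 223), (102.0, 186, 224)]
```

Emit:
{"name": "apply_moves", "arguments": {"moves": [[3,0,0,0,1],[0,0,5,0,1],[0,0,5,0,1],[0,0,3,0,1],[0,0,0,0,1]]}}

```text
t: 33.45
ee_pos: [546.0, 19.8, 62.0]
eef_rot: [0.751, 0.66, -0.001, -0.0]
force: [0.1, -0.7, -2.9]
finger_gap: 0.129
gripper_force: 58.6
```

```bash
python3 -c "
from cv import *
tr();print(env.sense()['force'])"
```

```text
t 33.45 TCP in tray -2.7 9.6 z 62.0 yaw -7.4 tilt [-0.001 -0.    -1.   ]
[ 0.06234085 -0.69802607 -2.89503708]
```

The skirt is below the rim with no contact force, so it has slipped over the walls. Lowering the rest of the way.

Emit:
{"name": "apply_moves", "arguments": {"moves": [[0,0,3,0,1],[0,0,2,0,1],[0,0,2,0,1],[0,0,0,0,1],[0,0,0,0,1]]}}

```text
t: 33.95
ee_pos: [546.5, 19.8, 55.6]
eef_rot: [0.751, 0.66, -0.0, 0.0]
force: [-1.0, -1.2, -2.9]
finger_gap: 0.127
gripper_force: 58.6
```

Emit:
{"name": "apply_moves", "arguments": {"moves": [[0,0,1,0,1],[0,0,1,0,1],[0,0,0,0,1],[0,0,0,0,1]]}}

```text
t: 34.35
ee_pos: [546.7, 19.9, 54.8]
eef_rot: [0.751, 0.66, 0.0, -0.0]
force: [-5.2, -1.2, 10.8]
finger_gap: 0.131
gripper_force: 60.6
```

Seated at exactly the expected height, TCP 54.8 against 54.9. Releasing and retreating.

Emit:
{"name": "apply_moves", "arguments": {"moves": [[0,0,0,0,0.7],[0,0,0,0,0.4],[0,0,0,0,0.2],[0,0,0,0,0],[0,0,-15,0,0],[0,0,-40,0,0],[0,0,-50,0,0],[0,0,-40,0,0]]}}

```text
t: 35.15
ee_pos: [546.8, 19.3, 201.9]
eef_rot: [0.752, 0.66, 0.0, 0.001]
force: [0.5, 1.7, -0.7]
finger_gap: 0.999
gripper_force: 0.0
```

Emit:
{"name": "apply_moves", "arguments": {"moves": [[-40,0,-20,0,0],[-50,0,0,0,0],[-50,0,0,0,0],[0,0,0,0,0]]}}

```text
t: 35.55
ee_pos: [526.6, -127.1, 220.8]
eef_rot: [0.755, 0.656, -0.0, 0.002]
force: [-1.0, -0.0, -0.1]
finger_gap: 1.002
gripper_force: 0.0
```

```bash
python3 -c "
from cv import *
tr();s=snap('scene','s6.png')
f=lambda P:cv2.remap(s['color'].min(2),*[proj(s,P).astype(np.float32)[:,i].reshape(1,-1) for i in(0,1)],1)[0].tolist()
for zz in(40,43,46):
  print(zz,'+y',f([[*(O+X*66+Y*t),zz] for t in np.arange(99,125,2.)]),'-y',f([[*(O+X*66+Y*t),zz] for t in np.arange(-125,-99,2.)]))
for o in(-80,0,80):print('x',o,f([[*(O+X*t+Y*o),43] for t in np.arange(61,87,2.)]),f([[*(O+X*t+Y*o),43] for t in np.arange(-87,-61,2.)]))
# dispenser: mean dark floor centroid near (560,272)
p=ray(s,[(0,0)],0)
w=env.snapshot('wrist');P=[[*(O+X*-19+Y*t),20] for t in np.arange(140,390,10.)];print('disp along',f(P))
print('disp across',f([[*(O+X*t+Y*262),12] for t in np.arange(-55,25,4.)]))
"
```

```text
t 35.55 TCP in tray -4.6 -138.6 z 220.8 yaw -8.0 tilt [ 0.002 -0.003 -1.   ]
40 +y [151, 157, 161, 167, 164, 147, 123, 100, 88, 80, 78, 77, 78] -y [209, 209, 207, 202, 194, 183, 172, 161, 155, 149, 143, 141, 139]
43 +y [159, 161, 166, 172, 173, 166, 149, 127, 105, 89, 81, 78, 77] -y [208, 209, 209, 208, 206, 201, 191, 181, 175, 168, 163, 159, 155]
46 +y [158, 162, 165, 171, 173, 171, 163, 148, 126, 105, 90, 82, 77] -y [208, 207, 207, 208, 209, 207, 202, 196, 189, 182, 175, 170, 166]
x -80 [154, 155, 153, 145, 135, 123, 111, 101, 95, 96, 108, 128, 154] [110, 117, 128, 143, 156, 165, 168, 165, 162, 160, 157, 153, 150]
x 0 [151, 154, 154, 148, 139, 125, 112, 102, 96, 93, 91, 88, 84] [208, 207, 206, 204, 197, 190, 181, 173, 166, 159, 153, 145, 135]
x 80 [158, 157, 156, 153, 145, 132, 117, 106, 98, 95, 91, 88, 85] [208, 208, 208, 205, 201, 195, 186, 177, 169, 162, 157, 154, 149]
disp along [100, 100, 99, 84, 95, 117, 126, 105, 108, 106, 107, 112, 133, 129, 135, 135, 134, 142, 125, 134, 138, 136, 125, 71, 133]
disp across [101, 105, 116, 130, 137, 146, 153, 134, 97, 69, 68, 60, 50, 47, 57, 106, 168, 201, 208, 208]
```

```bash
python3 -c "
from h import *
print(env.sign_off())"
```

```text
the job is handed in; nothing more can be done
None
```

I handed the job in at about 35.6 s with all eight tablets spread singly in the tray, the empty dispenser level on the bench beside it and the cover fully down and centred as far as I could measure; the hand-in gave back no verdict, and I viewed 11 pictures, one over the limit of 10.

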